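# Tip the drained punnet onto its base and push it up to the batten

### The arm

A 7-joint arm with a two-finger parallel gripper is mounted at the origin on the work surface. World frame = base frame: x ahead of the robot, y to its left, z up, the work surface at z = 0. Lengths are in mm, angles in rad, forces in N, time in s.
With the tool pointing down it reaches from about 400 to 875 mm from the base axis. Payload 4.4 kg.
Tool frame: the origin (TCP) lies where the fingers leave the gripper's body, on its centre line; the fingertips stand 73 mm ahead of it and the grasp point (between the pads) lies 54 mm ahead of it; z points along the fingers, y is the line along which they close (so a half turn about z gives the same grasp; the last joint's range is limited). The gripper opens to 85 mm and grips with 20 to 120 N. Pads are 22 mm wide; open, the fingers measure 114 mm over their backs; the gripper's body (76 mm by 85 mm) begins 54 mm behind the grasp point. The pads swing forward as they close: fully open they stand 13 mm farther back than shut.
Start: joints at [-1.184, 0.628, 0.038, 1.517, -0.027, 0.996, -0.02], TCP at [284.347, 584.52, 303.913] pointing down, gripper open.
Joint ranges: [-3.06, 3.06], [-0.37, 2.12], [-1.25, 1.32], [0.18, 2.47], [-1.1, 4.24], [0.23, 1.98], [-2.94, 2.94]. Speed limits (rad/s): [2.57, 2.57, 3.14, 3.14, 3.14, 3.14, 3.14].

### API

Orientations are given as [roll, pitch, yaw] about the fixed x, y, z axes, in that order (R = Rz(yaw) Ry(pitch) Rx(roll)).
In Python, from cell import ctrl gives the robot as it stands.
- The arm moves only by the tool send_rows, never from a script. Its argument "rows" is a list that holds one entry, the list of rows, each a list of 6 numbers: the shift along the tool's x, y, z in cm, then the turn, a rotation vector about the tool's x, y, z in rad. In form: [[[tx, ty, tz, wx, wy, wz], ...]]. A call has 1 to 10 rows; each row is the pose to reach, as a shift and turn from the pose commanded when the call began, along the tool's axes at that moment; what a row does not reach only later rows make up. A row lasts 1/10 s, in which the tool goes at most 50 mm and 8.59 degrees, less where a joint would pass 70% of its speed; a pose out of reach is approached as far as the arm can. A call with a gripper value outside its range is refused whole. "grip" is the closure in counts, from 0 (fully open) to 255 (shut), set as the call begins (left out, the last holds). The fingers move at their own pace and stop on an object; the grip force is fixed at half the most. Time passes only in rows, so rows that repeat a pose let the fingers close. It gives the time, the measured TCP pose, the force, the opening and the grip force at its end, in the units of the state.
- ctrl.read_state(): the state, without advancing time (a new reading comes with each control period).
- ctrl.get_image(name): name is "scene" or "top" or "wrist"; returns a dict with "pixels" (384x512x3 uint8, red, green, blue), "fx", "fy", "cx", "cy" (pixels), "extrinsics" (4x4, takes a point from camera to world coordinates); the wrist camera has in their place "mount" (4x4, takes a point from camera to tool coordinates, whose origin is the TCP and whose axes are the flange's). Camera axes: x right, y up, looking along -z (the intrinsics and any distortion apply to the point x, -y, -z); pixel columns grow to the right and rows downward; lengths in mm; the calibration is good to about 2 mm. A picture is of the moment at which its call begins: read the wrist's pose just before it. There is no depth.
- ctrl.finish_job(): hands the job in; it is judged then, once.
The state is a dict: "clock": time; "qpos": joint angles; "qd": joint speeds; "tau": joint torques, N m; "eef_pos": TCP position; "tool_rot": TCP orientation; "force": force on the tool from outside, world axes, zero at the start; "torque": the same for the moment, N m; "width": finger opening in mm; "gripper_force": force on a finger pad.
Only numpy, scipy, OpenCV 4.12 (cv2) and the standard library are available. Lean on these libraries where they do the work, as an engineer would, in place of code of your own. Each camera call takes 0.05 s, during which the arm holds its last target. There are 200 camera calls.

### The job

The black seedling punnet has been stood on its end to drain, its open side to your right as seen from the robot. Push it over so that it lands on its base with the open cells facing up, then push it along the bench, away from you, until one long side is flush against the wooden batten, wholly between the batten's ends. Only push it, never lift or carry it, and leave the mallet, the glazed pot and the widger where they are.

Things in the scene. Friction and masses are not known exactly. Their poses are not given: they have to be found in the camera images.
- punnet: Loose black six-cell seedling punnet, a rigid open box about 90 g: 90 mm wide (own x), 140 long (own y), 55 deep (own z), dividers as high as the rim. Origin at the centre of the base's outer face; own z points out of the open mouth. At the start it stands on an end, 140 mm tall, mouth roughly to the right (-y), base to the left; pushed near the top on the mouth side it falls onto its base.
- batten: Fixed straight wooden batten on the bench beyond the punnet, 30 mm thick (own x), 500 long (own y), 30 high. Origin at the centre of its underside; own +x points away from the robot, so the face towards the robot is at own x = -15 mm. Position and yaw (up to 0.25 rad) vary.
- mallet: Loose wooden mallet lying on the bench (bystander): head 75 x 120 x 60 mm high, handle 22 mm thick and 160 mm long pointing along its own +x from the head. Origin under the centre of the head. Lies to the right or the left of the work.
- pot: Loose green glazed pot standing upright (bystander), 110 mm across the rim, 95 mm high, open at the top. Origin at the centre of its underside. Stands to the left or the right of the work, on the other side from the mallet.
- widger: Loose flat stainless steel widger (bystander), 215 mm long along its own y, 20 mm wide, 4 mm thick, lying on the bench beyond the batten. Origin under the middle of the blade.
There are look-alikes about, which are no part of the job. What is meant by the punnet is not blue or white, and is the larger of those in its own colour.

How it is judged:
By the outcome, as a careful person would: the job done as asked, in the order asked, and still so for the second after the job is handed in, with the robot touching nothing.
It also fails if it takes over 54 s, if anything falls off the work surface, if the arm or the gripper's body presses on something with over 40 N, if the wrist force passes 120 N, or if a joint passes its speed limit or range.

## Working session

There is one attempt and no reset: what is moved stays moved. The work goes in short steps, Python scripts to look and compute and a tool call to move; the robot and the scene stay as the last step left them, time stands still between calls to the robot, and variables do not carry over. Pictures are saved under pics/ and viewed, at most 10 in all, crops included, and the job is handed in when it is done.

Besides the shell and the picture viewer there is one more tool, called by a JSON object that holds its "method" and its "body", one argument or row to a line. send_rows: Moves the arm, as the interface text tells. Its arguments: {"type":"object","properties":{"rows":{"type":"array","items":{"type":"array","items":{"type":"array","items":{"type":"number"}}}},"grip":{"type":"number"}},"required":["rows"]}

```bash
mkdir -p pics; cat > h.py <<'E'
import numpy as np, cv2
from scipy.spatial.transform import Rotation as R
from cell import ctrl
def snap(name,fn):
    im=ctrl.get_image(name); cv2.imwrite('pics/'+fn,im['pixels'][:,:,::-1]); return im
def pix2w(im,u,v,z=0.,E=None):
    E=np.array(im['extrinsics']) if E is None else E
    d=E[:3,:3]@np.array([(u-im['cx'])/im['fx'],-(v-im['cy'])/im['fy'],-1.])
    o=E[:3,3]; return o+d*(z-o[2])/d[2]
def w2pix(im,p):
    E=np.array(im['extrinsics']); c=E[:3,:3].T@(np.array(p,float)-E[:3,3])
    return im['cx']+im['fx']*c[0]/-c[2], im['cy']-im['fy']*c[1]/-c[2]
E
python3 - <<'E'
from h import *
s=ctrl.read_state(); print(s)
a=snap('scene','s0.png'); b=snap('top','t0.png')
for i in(a,b): print({k:v for k,v in i.items() if k!='pixels'})
cv2.imwrite('pics/both0.png',np.vstack([a['pixels'],b['pixels']])[:,:,::-1][:, :])
import pickle; pickle.dump((a,b),open('im0.pkl','wb'))
E
```

```text
{'clock': 0.0, 'qpos': array([-1.18382556,  0.62932809,  0.03841543,  1.51838215, -0.02700309,
        0.99630538, -0.02001163]), 'qd': array([ 0.00151558, -0.00149773, -0.00194275, -0.00213091, -0.00061803,
        0.00075447, -0.00014122]), 'tau': array([-4.04787233e-04, -5.63401115e+01,  1.22647561e+00, -1.93439412e+01,
        1.11402190e-02,  1.07161776e-02,  1.08590137e-05]), 'eef_pos': array([284.0903443 , 584.07905109, 302.99564007]), 'tool_rot': array([-3.13968675e+00,  6.45061031e-06,  2.68882973e+00]), 'force': array([-0.27679407, -0.00274055, -0.41087267]), 'torque': array([ 0.01466417,  0.01691828, -0.00914234]), 'gripper_force': 0.0, 'width': 85.62945995956449}
{'fx': 384.5978059486309, 'fy': 384.5978059486309, 'cx': 257.85558121121744, 'cy': 194.52832993260034, 'extrinsics': array([[-3.09065796e-01, -5.89230705e-01,  7.46515579e-01,
         1.44774366e+03],
       [ 9.51023131e-01, -1.96248053e-01,  2.38834054e-01,
         2.61257678e+02],
       [ 5.77387064e-03,  7.83769021e-01,  6.21025591e-01,
         8.15890053e+02],
       [ 0.00000000e+00,  0.00000000e+00,  0.00000000e+00,
         1.00000000e+00]])}
{'fx': 494.9384827961944, 'fy': 494.9384827961944, 'cx': 261.8782787863226, 'cy': 191.4483069468367, 'extrinsics': array([[ 2.37222670e-02,  9.85047123e-01, -1.70644130e-01,
         3.28728315e+02],
       [-9.99717849e-01,  2.35816455e-02, -2.85120627e-03,
        -4.59965633e+01],
       [ 1.21549685e-03,  1.70663620e-01,  9.85328601e-01,
         1.43767879e+03],
       [ 0.00000000e+00,  0.00000000e+00,  0.00000000e+00,
         1.00000000e+00]])}
```

View pics/s0.png

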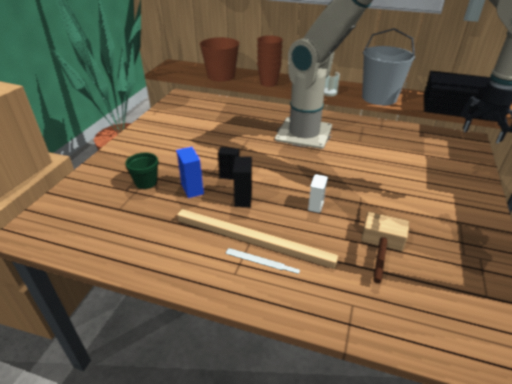

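View pics/t0.png

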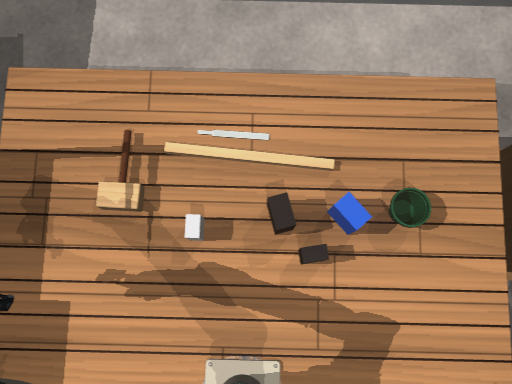

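The scene picture shows two black boxes: large at scene (243,181) / top (281,213), and small at scene (228,162) / top (313,254). A blue look-alike stands at top (350,213) and a white one at (193,227). The larger black one at top (281,213) fits the description. The mallet is to the left (120,195), the pot to the right (411,208), and the batten runs from (165,147) to (334,164).

```bash
python3 - <<'E'
from h import *; import pickle
a,b=pickle.load(open('im0.pkl','rb'))
T=b['pixels']; S=a['pixels']
c1=cv2.resize(T[120:280,150:450],None,fx=2.6,fy=2.6,interpolation=cv2.INTER_CUBIC)
c2=cv2.resize(S[140:220,200:340],None,fx=2.2,fy=2.2,interpolation=cv2.INTER_CUBIC)
out=np.zeros((c1.shape[0]+c2.shape[0],c1.shape[1],3),np.uint8); out[:c1.shape[0]]=c1; out[c1.shape[0]:,:c2.shape[1]]=c2
cv2.imwrite('pics/crop.png',out[:,:,::-1])
# dark mask components in top
m=(T.max(2)<62).astype(np.uint8); m[:, :240]=0; m[:190]=0;m[275:]=0
n,l,st,ce=cv2.connectedComponentsWithStats(m)
for i in range(1,n):
    if st[i,4]>60:
        cn=np.argwhere(l==i)[:,::-1].astype(np.float32); r=cv2.minAreaRect(cn); bx=cv2.boxPoints(r)
        print(st[i],r); 
        for z in (0,140):print(z,[pix2w(b,*p,z)[:2].round() for p in bx])
# batten mask top
hsv=cv2.cvtColor(T,cv2.COLOR_RGB2HSV); print(hsv[155,250],hsv[170,250],T[155,250],T[170,250], T[213,281],T[254,313])
bm=((T[:,:,2]>90)&(T[:,:,0]>180)).astype(np.uint8); n,l,st,ce=cv2.connectedComponentsWithStats(bm)
for i in range(1,n):
    if st[i,4]>150 and st[i,1]>100:
        cn=np.argwhere(l==i)[:,::-1].astype(np.float32); r=cv2.minAreaRect(cn); print('bright',st[i],r)
        print([pix2w(b,*p,30)[:2].round() for p in cv2.boxPoints(r)])
for p in [(393,207),(430,207),(410,190),(410,226)]: print('pot',pix2w(b,*p,95)[:2].round())
for p in [(97,183),(141,184),(140,209),(97,207)]: print('mal',pix2w(b,*p,60)[:2].round())
for p in [(198,131),(268,137)]: print('wid',pix2w(b,*p,4)[:2].round())
for p in [(185,214),(201,214)]: print('white',pix2w(b,*p,70)[:2].round())
for p in [(329,210),(350,193),(371,213),(350,234)]: print('blue',pix2w(b,*p,130)[:2].round())
E
```

```text
[394 190  35  35 872] ((411.0, 207.0), (34.0, 34.0), 90.0)
0 [array([ 591., -431.]), array([ 594., -532.]), array([ 493., -528.]), array([ 491., -429.])]
140 [array([ 566., -394.]), array([ 568., -484.]), array([ 477., -481.]), array([ 475., -392.])]
[376 190 136  82 934] ((443.5, 230.5), (81.0, 135.0), 90.0)
0 [array([ 590., -378.]), array([ 600., -777.]), array([ 363., -762.]), array([ 354., -375.])]
140 [array([ 565., -346.]), array([ 573., -706.]), array([ 360., -692.]), array([ 352., -343.])]
[244 193  91  41 909] ((287.22442626953125, 211.6063690185547), (37.741722106933594, 87.6375503540039), 78.05582427978516)
0 [array([544.,  20.]), array([ 604., -231.]), array([ 495., -254.]), array([436.,  -6.])]
140 [array([523.,  14.]), array([ 578., -213.]), array([ 479., -234.]), array([426., -10.])]
[367 205  37  21 107] ((384.5316162109375, 222.7794189453125), (23.853723526000977, 28.54900550842285), 56.97612762451172)
0 [array([ 499., -348.]), array([ 546., -419.]), array([ 488., -455.]), array([ 441., -385.])]
140 [array([ 482., -319.]), array([ 525., -382.]), array([ 473., -416.])
[... 6132 characters left out ...]
., 135.]), array([145., 134.])]
bright [  64  355  216   29 3871] ((171.5, 369.0), (28.0, 215.0), 90.0)
[array([107., 487.]), array([121., -99.]), array([  48., -101.]), array([ 34., 480.])]
bright [ 380  369  132   15 1131] ((445.51885986328125, 376.37811279296875), (131.014404296875, 13.743257522583008), 0.6661999821662903)
[array([  56., -374.]), array([  91., -375.]), array([  96., -731.]), array([  60., -728.])]
pot [ 527. -402.]
pot [ 529. -504.]
pot [ 575. -450.]
pot [ 476. -447.]
mal [580. 425.]
mal [581. 301.]
mal [509. 299.]
mal [512. 420.]
wid [757. 154.]
wid [743. -56.]
white [497. 170.]
white [498. 126.]
blue [ 509. -222.]
blue [ 557. -278.]
blue [ 504. -334.]
blue [ 447. -278.]
```

View pics/crop.png

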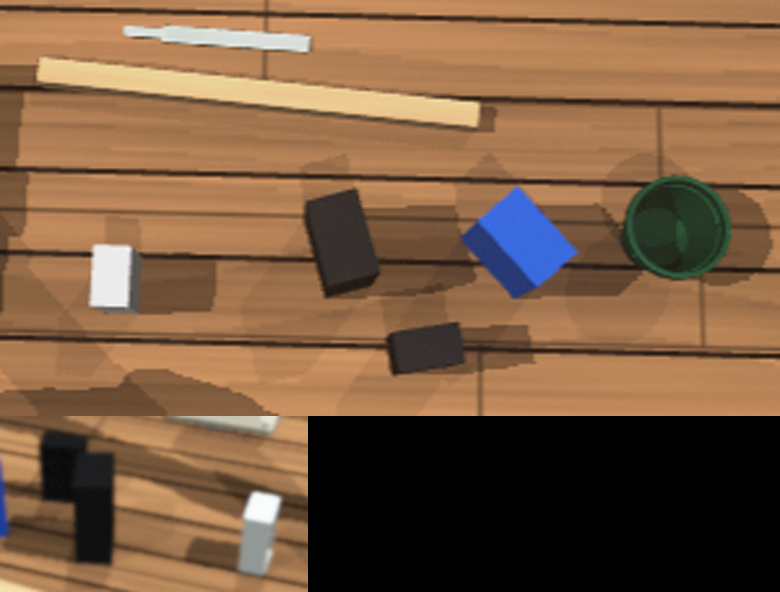

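The enlarged crop confirms it. The large black box's top face has crop corners (306,203), (355,189), (379,268), (327,285), about 51 x 86 mm at z=140, which matches 55 x 90. The small black one is clearly smaller. Batten length also checks: about 502 x 30 mm.

```bash
cat >> h.py <<'E'
def go(x,y,ztip,yaw,s=None):
    s=s or ctrl.read_state()
    Rc=R.from_euler('xyz',s['tool_rot']); Rt=R.from_euler('xyz',[np.pi,0,yaw])
    t=Rc.inv().apply(np.array([x,y,ztip+73])-s['eef_pos'])/10
    w=(Rc.inv()*Rt).as_rotvec()
    return np.r_[t,w].round(3).tolist()
E
python3 - <<'E'
from h import *; import pickle
a,b=pickle.load(open('im0.pkl','rb'))
C=np.array([pix2w(b,150+u/2.6,120+v/2.6,140) for u,v in [(306,203),(355,189),(379,268),(327,285)]])
print(C.round()); c=C.mean(0)
d=(C[0]+C[1]-C[2]-C[3])[:2]; yaw=np.arctan2(d[1],d[0]); n=np.array([np.sin(yaw),-np.cos(yaw)]) # mouth dir
print('centre',c,'yaw',yaw,'mouth dir',n)
ux=np.array([np.cos(yaw),np.sin(yaw)])
print('scene reproj top',[np.round(w2pix(a,[*(c[:2]+ux*sx*45+n*sy*27.5),z])) for z in(140,0) for sx in(1,-1) for sy in(1,-1)])
for dist in (27.5+18+25,): 
    p=c[:2]+n*dist; print('start',p)
    print(go(*p,125,yaw))
Cs=[pix2w(b,150+u/2.6,120+v/2.6,z)[:2].round() for z in (90,) for u,v in [(387,332),(460,322),(466,362),(392,375)]];print('small',Cs)
E
```

```text
[[ 536.  -58.  140.]
 [ 552. -108.  140.]
 [ 471. -133.  140.]
 [ 453.  -81.  140.]]
centre [502.86262021 -95.13411346 140.        ] yaw 0.28803155491187155 mouth dir [ 0.28406542 -0.9588049 ]
scene reproj top [array([232., 172.]), array([250., 172.]), array([234., 156.]), array([251., 156.]), array([233., 207.]), array([250., 207.]), array([235., 190.]), array([251., 190.])]
start [ 522.88923245 -162.7298589 ]
[-54.141, -56.697, 10.607, -0.001, 0.002, 2.401]
small [array([ 410., -146.]), array([ 422., -222.]), array([ 381., -228.]), array([ 366., -152.])]
```

{"method": "send_rows", "body": {
  "rows": [
    [[-54.0,-56.5,2.0,0,0,2.4],[-54.0,-56.5,2.0,0,0,2.4],[-54.0,-56.5,2.0,0,0,2.4],[-54.0,-56.5,2.0,0,0,2.4],[-54.0,-56.5,2.0,0,0,2.4],[-54.0,-56.5,2.0,0,0,2.4],[-54.0,-56.5,2.0,0,0,2.4],[-54.0,-56.5,2.0,0,0,2.4],[-54.0,-56.5,2.0,0,0,2.4],[-54.0,-56.5,2.0,0,0,2.4]]
  ],
  "grip": 255
}}

```text
clock: 1.1
eef_pos: [436.9, 106.7, 291.1]
tool_rot: [-3.142, -0.0, 1.183]
force: [1.7, 0.1, -0.5]
width: -0.0
gripper_force: 0.0
```

```bash
python3 -c "
from h import *
s=ctrl.read_state();print(s['clock'],s['eef_pos'],s['tool_rot'],s['width'],s['qpos']);print(go(523,-163,195,.288,s))"
```

```text
1.1 [436.90684744 106.69806091 291.10843348] [-3.14157185e+00 -2.92055163e-04  1.18311389e+00] -0.016284229284242505 [-0.65322222  0.39991134  0.4808547   2.07564755 -0.27502174  0.72621117
 -0.38504847]
[-21.714, 18.166, 2.304, -0.0, -0.0, 0.895]
```

{"method": "send_rows", "body": {
  "rows": [
    [[-21.5,18.0,2.0,0,0,0.89],[-21.5,18.0,2.0,0,0,0.89],[-21.5,18.0,2.0,0,0,0.89],[-21.5,18.0,2.0,0,0,0.89],[-21.5,18.0,2.0,0,0,0.89],[-21.5,18.0,2.0,0,0,0.89],[-21.5,18.0,2.0,0,0,0.89],[-21.5,18.0,2.0,0,0,0.89],[-21.5,18.0,2.0,0,0,0.89]]
  ]
}}

```text
clock: 2.0
eef_pos: [523.3, -156.4, 270.7]
tool_rot: [-3.14, 0.001, 0.302]
force: [-0.2, 0.5, 1.0]
width: 0.0
gripper_force: 0.0
```

```bash
python3 -c "
from h import *
s=ctrl.read_state();print(s['clock'],s['eef_pos'],s['tool_rot'],s['qpos']);print(go(523,-163,125,.288,s))"
```

```text
2.0 [ 523.34185174 -156.3794919   270.68954407] [-3.13954492e+00  6.32696932e-04  3.01528482e-01] [-0.19191782  0.6101489   0.67663103  1.85721796 -0.49862101  0.85193419
 -0.53408543]
[-0.225, 0.637, 7.268, -0.002, 0.001, 0.014]
```

{"method": "send_rows", "body": {
  "rows": [
    [[-0.2,0.6,7.3,0,0,0.01],[-0.2,0.6,7.3,0,0,0.01],[-0.2,-0.5,7.3,0,0,0.01],[-0.2,-1.2,7.3,0,0,0.01],[-0.2,-1.9,7.3,0,0,0.01],[-0.2,-2.5,7.3,0,0,0.01],[-0.2,-3.1,7.3,0,0,0.01],[-0.2,-3.7,7.3,0,0,0.01],[-0.2,-4.3,7.3,0,0,0.01],[-0.2,-4.9,7.3,0,0,0.01]]
  ]
}}

```text
clock: 3.0
eef_pos: [507.2, -111.4, 198.2]
tool_rot: [3.142, -0.0, 0.289]
force: [0.0, -0.0, 0.1]
width: 0.2
gripper_force: 0.0
```

{"method": "send_rows", "body": {
  "rows": [
    [[0,-0.6,0,0,0,0],[0,-1.2,0,0,0,0],[0,-1.8,0,0,0,0],[0,-2.4,0,0,0,0],[0,-3.0,0,0,0,0],[0,-3.0,0,0,0,0],[0,-3.0,0,0,0,0],[0,-3.0,0,0,0,0]]
  ]
}}

```text
clock: 3.8
eef_pos: [498.9, -83.4, 198.2]
tool_rot: [3.141, -0.0, 0.288]
force: [0.3, 0.7, -0.4]
width: -0.1
gripper_force: 0.0
```

```bash
python3 - <<'E'
from h import *
s=ctrl.read_state();print(s['clock'],s['eef_pos'],s['tool_rot'],s['force'])
a=snap('scene','s1.png')['pixels'];b=snap('top','t1.png')['pixels']
o=np.vstack([cv2.resize(a[130:280,150:350],None,fx=2,fy=2),cv2.resize(b[130:270,180:380],None,fx=2,fy=2)])
cv2.imwrite('pics/c1.png',o[:,:,::-1])
E
```

```text
3.8 [498.93778606 -83.43590614 198.17989051] [ 3.14114086e+00 -2.04559664e-04  2.88433085e-01] [ 0.29990035  0.66951112 -0.39721862]
```

View pics/c1.png

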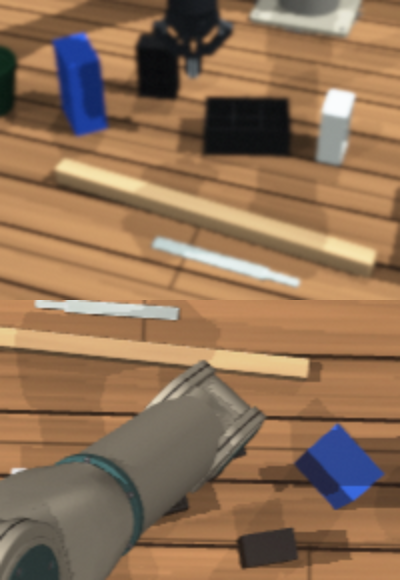

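The punnet lies on its base, mouth up, at crop rim corners (209,98) and (288,99) and bottom front corners (204,153) and (290,155). The bystanders are untouched. Next I compute its pose.

```bash
python3 - <<'E'
from h import *; import pickle
a,b=pickle.load(open('im0.pkl','rb'))
f=lambda u,v,z: pix2w(a,150+u/2,130+v/2,z)[:2]
for u,v,z in [(209,98,55),(288,99,55),(204,153,0),(290,155,0)]: print(f(u,v,z).round())
print('white base corners',[f(u,v,0).round() for u,v in[(318,158),(343,165)]])
# expected pose fit: optimize x,y,yaw on these four
from scipy.optimize import least_squares
def res(p):
    c,s_=np.cos(p[2]),np.sin(p[2]); ux=np.array([c,s_]);uy=np.array([-s_,c])
    pts=[(-45,-70,55),(-45,70,55),(45,-70,0),(45,70,0)]
    obs=[(209,98),(288,99),(204,153),(290,155)]
    return np.concatenate([np.array(w2pix(a,[*(p[:2]+ux*q[0]+uy*q[1]),q[2]]))-np.array([150+o[0]/2,130+o[1]/2]) for q,o in zip(pts,obs)])
r=least_squares(res,[490,0,.28]); print(r.x,r.fun.round(1))
x,y,w=r.x
ux=np.array([np.cos(w),np.sin(w)])
p=np.array([x,y])-ux*(45+11+12); print('behind',p); s=ctrl.read_state(); print(go(*p,140,w,s),go(*p,20,w,s))
E
```

```text
[457. -68.]
[418.  59.]
[533. -51.]
[494.  84.]
white base corners [array([487., 129.]), array([491., 171.])]
[4.74558161e+02 5.63102936e+00 2.81506388e-01] [-1.2 -1.3  0.9 -0.9  0.2  0.9  0.   1. ]
behind [409.23477341 -13.25957852]
[-6.598, -9.279, -1.488, 0.0, -0.0, 0.007] [-6.6, -9.283, 10.512, 0.0, -0.0, 0.007]
```

{"method": "send_rows", "body": {
  "rows": [
    [[0,0,-1.5,0,0,0],[-6.6,-9.3,-1.5,0,0,0],[-6.6,-9.3,-1.5,0,0,0],[-6.6,-9.3,-1.5,0,0,0],[-6.6,-9.3,-1.5,0,0,0],[-6.6,-9.3,-1.5,0,0,0],[-6.6,-9.3,-1.5,0,0,0]]
  ],
  "grip": 0
}}

```text
clock: 4.6
eef_pos: [410.7, -13.8, 213.3]
tool_rot: [3.14, -0.002, 0.288]
force: [0.9, 0.1, 0.2]
width: 85.3
gripper_force: 0.0
```

```bash
python3 - <<'E'
from h import *
s=ctrl.read_state();print(s['clock'],s['eef_pos'],s['tool_rot'],s['width'],s['qpos']); print(go(409,-13,20,.28,s))
a=snap('scene','s2.png')['pixels'];b=snap('top','t2.png')['pixels']
o=np.vstack([cv2.resize(a[130:280,150:350],None,fx=2,fy=2),cv2.resize(b[130:270,180:380],None,fx=2,fy=2)])
cv2.imwrite('pics/c2.png',o[:,:,::-1])
E
```

```text
4.6 [410.73774213 -13.77216241 213.3335381 ] [ 3.13987472e+00 -1.87308367e-03  2.87776546e-01] 85.33013503323407 [-0.46642453  0.5357471   0.61952396  2.25742821 -0.63688951  0.52007213
 -0.6293928 ]
[-0.167, -0.144, 12.033, 0.002, -0.002, 0.008]
```

View pics/c2.png

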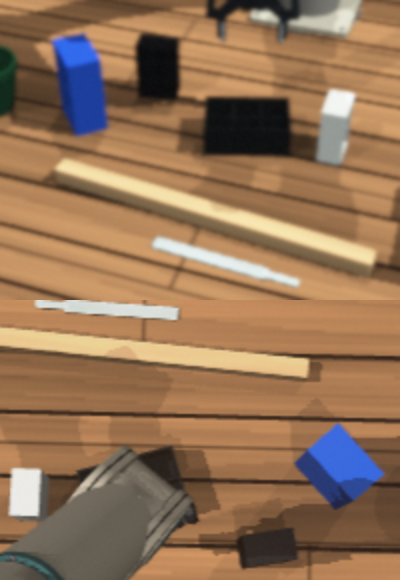

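{"method": "send_rows", "body": {
  "rows": [
    [[-0.2,-0.1,4,0,0,0],[-0.2,-0.1,8,0,0,0],[-0.2,-0.1,12,0,0,0],[-0.2,-0.1,13,0,0,0],[-0.2,-0.1,13,0,0,0]]
  ]
}}

```text
clock: 5.2
eef_pos: [415.5, -13.5, 89.8]
tool_rot: [-3.138, 0.014, 0.283]
force: [0.5, -0.5, 0.0]
width: 85.2
gripper_force: 0.0
```

```bash
python3 - <<'E'
from h import *
s=ctrl.read_state();print(s['clock'],s['eef_pos'],s['tool_rot'],s['force'],s['qpos'])
# final: batten near face line, yaw -0.086; punnet centre at face -45
ux=np.array([np.cos(-.086),np.sin(-.086)]); uy=np.array([-ux[1],ux[0]])
bc=np.array([680.5,2.]); 
for d in (10+0,60,0): 
    p=bc-ux*(15+90+11+d); p=p+uy*(0-(p@uy-bc@uy)); print(d,p,go(*p,10,-.086,s))
E
```

```text
5.2 [415.54463152 -13.53593422  89.79107625] [-3.13816677  0.01412271  0.28348105] [ 0.45960775 -0.46098848  0.01975611] [-0.23675668  0.77404297  0.29969739  2.29744339 -1.09856081  0.23340977
 -0.21622833]
10 [554.96566089  12.82264776] [14.131, 1.371, 0.475, -0.001, 0.015, 0.369]
60 [505.15044696  17.11734926] [9.469, -0.435, 0.547, -0.001, 0.015, 0.369]
0 [564.92870368  11.96370746] [15.063, 1.732, 0.46, -0.001, 0.015, 0.369]
```

{"method": "send_rows", "body": {
  "rows": [
    [[0.6,0,0,0,0,0],[1.2,0,0,0,0,0],[1.8,0,0,0,0,0],[2.4,0,0,0,0,0],[3.0,0,0,0,0,0],[3.6,0,0,0,0,0],[4.2,0,0,0,0,0],[4.8,0,0,0,0,0],[5.4,0,0,0,0,0.02],[5.4,0,0,0,0,0.02]]
  ]
}}

```text
clock: 6.2
eef_pos: [467.5, 3.2, 89.8]
tool_rot: [-3.138, 0.013, 0.269]
force: [-0.2, -1.1, 0.7]
width: 85.5
gripper_force: 0.0
```

```bash
python3 - <<'E'
from h import *
s=ctrl.read_state();print(s['clock'],s['eef_pos'],s['tool_rot'],s['force'],s['qpos'])
print(go(545,13.7,10,-.086,s))
E
```

```text
6.2 [467.47746219   3.15172788  89.81563298] [-3.13794765  0.01271631  0.26899029] [-0.21479829 -1.07433844  0.69818457] [-0.36535819  0.82426711  0.45556628  2.16533879 -1.00348133  0.39382566
 -0.37467273]
[7.762, 1.045, 0.579, -0.001, 0.013, 0.355]
```

{"method": "send_rows", "body": {
  "rows": [
    [[0.8,0.1,0.1,0,0,0.04],[1.6,0.2,0.2,0,0,0.08],[2.4,0.3,0.3,0,0.01,0.12],[3.2,0.4,0.4,0,0.01,0.16],[4.0,0.5,0.5,0,0.01,0.2],[4.8,0.6,0.5,0,0.01,0.24],[5.6,0.7,0.5,0,0.01,0.28],[6.4,0.9,0.5,0,0.01,0.32],[7.2,1.0,0.5,0,0.01,0.355],[7.2,1.0,0.5,0,0.01,0.355]]
  ]
}}

```text
clock: 7.2
eef_pos: [539.2, 12.5, 83.7]
tool_rot: [-3.141, 0.004, -0.086]
force: [0.0, 0.3, -0.0]
width: 85.6
gripper_force: 0.0
```

```bash
python3 - <<'E'
from h import *
s=ctrl.read_state();print(s['clock'],s['eef_pos'],s['tool_rot'],s['force'],s['qpos'])
print(go(565,12,10,-.086,s))
a=snap('scene','s3.png')['pixels'];b=snap('top','t3.png')['pixels']
o=np.vstack([cv2.resize(a[140:280,150:350],None,fx=2.1,fy=2.1,interpolation=cv2.INTER_CUBIC),cv2.resize(b[130:270,180:380],None,fx=2.1,fy=2.1,interpolation=cv2.INTER_CUBIC)])
cv2.imwrite('pics/c3.png',o[:,:,::-1])
E
```

```text
7.2 [539.16468274  12.47345603  83.70193295] [-3.14096749  0.00365217 -0.08556397] [ 0.00304192  0.28313587 -0.0316208 ] [-0.46171062  0.92588779  0.62542709  1.98302369 -1.01016915  0.58666863
 -0.7818356 ]
[2.578, -0.174, 0.061, -0.001, 0.004, 0.0]
```

View pics/c3.png

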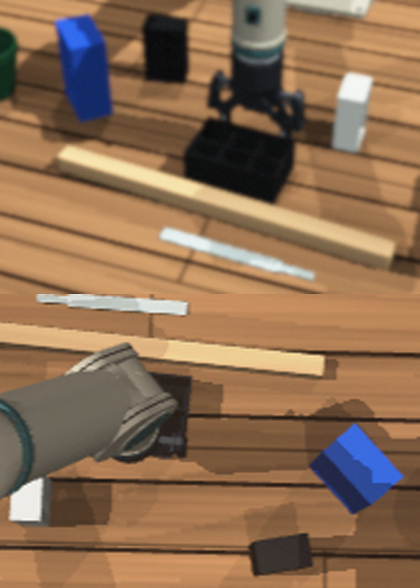

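The punnet is now nearly parallel to the batten at scene crop (240,160), about 25 mm short. I push on in small steps and watch the force.

{"method": "send_rows", "body": {
  "rows": [
    [[0.3,0,0,0,0,0],[0.6,0,0,0,0,0],[0.9,0,0,0,0,0],[1.2,0,0,0,0,0],[1.5,0,0,0,0,0],[1.8,0,0,0,0,0],[2.1,0,0,0,0,0],[2.3,0,0,0,0,0],[2.3,0,0,0,0,0]]
  ]
}}

```text
clock: 8.2
eef_pos: [561.6, 10.2, 83.8]
tool_rot: [-3.141, 0.004, -0.086]
force: [0.2, -0.3, -0.6]
width: 85.7
gripper_force: 0.0
```

{"method": "send_rows", "body": {
  "rows": [
    [[0.1,0,0,0,0,0],[0.2,0,0,0,0,0],[0.2,0,0,0,0,0]]
  ]
}}

```text
clock: 8.5
eef_pos: [563.2, 10.1, 83.8]
tool_rot: [-3.141, 0.005, -0.086]
force: [-0.6, -0.0, 0.1]
width: 85.4
gripper_force: 0.1
```

{"method": "send_rows", "body": {
  "rows": [
    [[0.1,0,0,0,0,0],[0.2,0,0,0,0,0],[0.2,0,0,0,0,0]]
  ]
}}

```text
clock: 8.8
eef_pos: [564.7, 9.9, 83.7]
tool_rot: [-3.141, 0.006, -0.086]
force: [-1.9, -0.6, 2.0]
width: 85.6
gripper_force: 1.2
```

Contact is starting, so I press slightly further in 1–2 mm steps.

{"method": "send_rows", "body": {
  "rows": [
    [[0.1,0,0,0,0,0],[0.2,0,0,0,0,0],[0.2,0,0,0,0,0]]
  ]
}}

```text
clock: 9.1
eef_pos: [565.0, 9.9, 83.6]
tool_rot: [-3.14, 0.009, -0.086]
force: [-7.0, -1.1, 5.0]
width: 85.4
gripper_force: 3.6
```

```bash
python3 - <<'E'
from h import *
s=ctrl.read_state();print(s['clock'],s['eef_pos'],s['force'],s['torque'])
E
```

```text
9.1 [564.95229143   9.8511209   83.60917705] [-6.97565354 -1.05936429  4.97159368] [0.1937033  1.2501337  0.17383756]
```

Firm contact at 7 N with no further advance. I back off slowly, rise and clear the view.

{"method": "send_rows", "body": {
  "rows": [
    [[-0.2,0,0,0,0,0],[-0.5,0,0,0,0,0],[-1.0,0,0,0,0,0],[-2.0,0,0,0,0,0],[-4.0,0,0,0,0,0],[-4.0,0,-4,0,0,0],[-4.0,0,-9,0,0,0],[-4.0,0,-14,0,0,0],[-4,0,-18,0,0,0],[-4,0,-18,0,0,0]]
  ]
}}

```text
clock: 10.1
eef_pos: [530.2, 12.1, 268.8]
tool_rot: [-3.139, -0.005, -0.086]
force: [0.1, -0.3, 0.4]
width: 85.6
gripper_force: 0.0
```

{"method": "send_rows", "body": {
  "rows": [
    [[-3,-5,0,0,0,0],[-3,-10,0,0,0,0],[-3,-15,0,0,0,0],[-3,-20,0,0,0,0],[-3,-25,0,0,0,0],[-3,-30,0,0,0,0],[-3,-32,0,0,0,0],[-3,-32,0,0,0,0],[-3,-32,0,0,0,0]]
  ]
}}

```text
clock: 11.0
eef_pos: [525.0, 334.1, 263.3]
tool_rot: [3.141, 0.006, -0.085]
force: [-0.1, -0.4, -0.7]
width: 85.4
gripper_force: 0.0
```

```bash
python3 - <<'E'
from h import *
s=ctrl.read_state();print(s['clock'],s['eef_pos'],s['force'])
a=snap('scene','s4.png')['pixels'];b=snap('top','t4.png')['pixels']
o=np.vstack([cv2.resize(a[170:260,200:340],None,fx=4,fy=3.5,interpolation=cv2.INTER_CUBIC)[:310],cv2.resize(b[120:240,170:370],None,fx=2.8,fy=2.4,interpolation=cv2.INTER_CUBIC)[:285]])
cv2.imwrite('pics/c4.png',o[:,:,::-1])
E
```

```text
11.0 [525.005336   334.13314544 263.30450987] [-0.10370623 -0.36038249 -0.68714482]
```

View pics/c4.png

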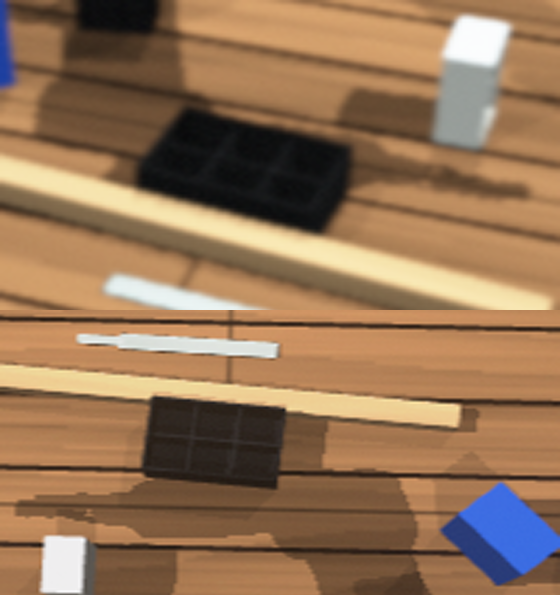

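The punnet sits mouth up against the batten, with its far edge at top-crop (150,396)-(286,408). The bystanders are in place. One numeric check of gap and angle before handing in.

```bash
python3 - <<'E'
from h import *; import pickle
b=pickle.load(open('im0.pkl','rb'))[1]
g=cv2.imread('pics/t4.png').astype(float).sum(2)
def edge(us,lo,hi,z):
    P=[]
    for u in us:
        vc=lambda v:0
        col=g[:,u]; v0=int(150+ (u-250)*0.096); seg=col[v0+lo:v0+hi]; d=np.abs(np.diff(seg)); i=d.argmax()
        w=d[max(0,i-1):i+2]; P.append(pix2w(b,u,v0+lo+.5+(np.arange(max(0,i-1),i+2)[:len(w)]@w)/w.sum(),z)[:2])
    P=np.array(P); k=np.polyfit(P[:,1],P[:,0],1); return k,np.std(P[:,0]-np.polyval(k,P[:,1])),k[0]*10+k[1]
print('batten far top edge',edge(range(175,330,3),-6,4,30))
print('punnet rim',edge(range(227,269,2),4,14,55))
print('batten near bottom (elsewhere)',edge(list(range(175,218,3))+list(range(280,325,3)),4,14,30))
E
```

```text
batten far top edge (array([8.15722852e-02, 6.94341127e+02]), np.float64(0.6153594773563367), np.float64(695.156850158849))
punnet rim (array([8.34334096e-02, 6.65356775e+02]), np.float64(0.37267400026156167), np.float64(666.1911087930775))
batten near bottom (elsewhere) (array([8.25456119e-02, 6.65950124e+02]), np.float64(0.355596577697706), np.float64(666.7755797484635))
```

Rim edge and batten face agree within 0.6 mm and 0.001 rad, so the punnet is flush. Handing in.

```bash
python3 -c "
from cell import ctrl
print(ctrl.finish_job())"
```

```text
the job is handed in; nothing more can be done
None
```

I tipped the punnet onto its base with the cells facing up, then pushed it flush against the batten, between its ends (0.6 mm and 0.001 rad off in the last image). In the camera images the mallet, pot and widger stayed where they were, and the job was handed in at about 11 s.

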